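Slide a stock tray past the spring stop of a feed lane

ROBOT

A 7-joint arm with a two-finger parallel gripper is mounted at the origin on the work surface. World frame = base frame: x ahead of the robot, y to its left, z up, the work surface at z = 0. Lengths are in m, angles in rad, forces in N, time in s.
With the tool pointing down it reaches from about 0.35 to 0.9 m from the base axis. Payload 8.1 kg.
Tool frame: the origin (TCP) lies at the very end of the fingers, on their centre line; the grasp point (between the pads) lies 19 mm behind it; y points along the fingers, x is the direction in which the jaws open and shut, and the axes are right-handed (so a half turn about y gives the same grasp; the last joint's range is limited). The gripper opens to 92 mm and grips with 3 to 60 N. Pads are 19 mm wide; open, the fingers measure 130 mm over their backs; the gripper's body (75 mm by 190 mm) begins 47 mm behind the grasp point.
Start: joints at [1.202, 0.434, 0.025, 1.573, -0.012, 1.134, -0.075], TCP at [0.164, -0.603, 0.227] pointing down, gripper open.
Joint ranges: [-2.62, 2.62], [-0.44, 2.09], [-1.27, 1.32], [0.08, 2.57], [-1.32, 4.46], [0.12, 2], [-2.74, 2.74]. Speed limits (rad/s): [2.22, 2.22, 3.01, 3.01, 3.14, 3.14, 3.14].

INTERFACE

Orientations are given as a unit quaternion [w, x, y, z].
In Python, from cell import arm, imaging gives the robot as it stands. The module is installed in compiled form; this text tells all that it offers.
- The arm moves only by the shell command python3 -m jog 'ROWS' [FORCE]. ROWS is JSON, a list that holds one entry, the list of rows, each a list of 5 numbers: the shift along the tool's x, y, z in m, then the turn about the tool's y in degrees, then the finger opening in m, from 0 to 0.0918. In form: [[[dx, dy, dz, turn, claw], ...]]. A call has 1 to 5 rows; each row shifts and turns the pose as measured when the row begins, along the tool's axes as they then stand; what a row does not reach is not made up. A row lasts 1/12 s, in which the tool goes at most 41.7 mm and 7.16 degrees, less where a joint would pass 70% of its speed; a pose out of reach is approached as far as the arm can. A call is refused whole if a number of a shift passes 0.0417 or a number of a turn 7.16, either way. A call with a gripper value outside its range is refused whole. The fingers move at their own pace and stop on an object; FORCE is the grip in N (left out, the last holds). Time passes only in rows, so rows that do not move let the fingers close. It gives the time, the measured TCP pose, the force and the opening at its end, in the units of the state.
- arm.get_state(): the state, without advancing time (a new reading comes with each control period).
- imaging.camera(name): name is "scene" or "top" or "wrist"; returns the picture (480x640x3 uint8, red, green, blue); there is no depth.
- imaging.camera_info(name): a dict with "fx", "fy", "cx", "cy" (pixels), "R" (3x3) and "t" (3): a world point X has camera coordinates R X + t; the wrist camera has in their place "T_tool_cam" (4x4, takes a point from camera to tool coordinates, whose origin is the TCP and whose axes are the tool frame's). Camera axes: x right, y down, z forward; pixel columns grow to the right and rows downward; lengths in m; the calibration is good to about 2 mm. The wrist camera is an equidistant fisheye: a pixel r from the principal point sees the ray r / f radians off the axis. A picture is of the moment at which its call begins: read the wrist's pose just before it. camera_info takes no time and is no camera call.
- arm.sign_off(): hands the job in, once; it reports no verdict.
The state is a dict: "t": time; "joint_pos": joint angles; "joint_vel": joint speeds; "joint_efforts": joint torques, N m; "tool_pos": TCP position; "tcp_rot": TCP orientation; "force": force on the tool from outside, world axes, zero at the start; "torque": the same for the moment, N m; "grip_width": finger opening in m.
Only numpy, scipy, OpenCV 4.12 (cv2) and the standard library are available. Lean on these libraries where they do the work, as an engineer would, in place of code of your own. Each camera call takes 0.05 s, during which the arm holds its last target.

TASK

On the stockroom bench a cardboard tray of small packs waits in a metal feed lane, held back by a spring stop. With the fingertips behind the tray, press the lane's long steel centre bar down so that the stop sinks, and keep it down while you push the tray along the lane until the whole tray is past the stop; then let the stop spring up behind it and take the hand away. Touch and push only: the tray stays flat in its lane, never picked up or lifted, and the things standing around are left where they are.

Things in the scene. Friction and masses are not known exactly. Their poses are not given: they have to be found in the camera images.
- lane: Straight plain aluminium feed lane fixed on the bench, 325 x 120 mm. Origin: on the bench (z = 0), on the lane's centre line, level with the stop tabs. Its x axis points along the lane the way the tray must travel, z up. It runs from its open entry end at x = -190 mm to an end wall (inner face x = +129 mm, top 50 mm above the bench).
- runners (a point): Entry end of the lane (lane x = -190 mm), on the centre line, at the height of the two grey runners on which the tray slides: tops 30 mm above the bench, at |y| 31 to 51 mm. Side guides: inner faces |y| = 52.7 mm, outer 58.7 mm, tops 45 mm above the bench. Between the runners is an open groove 62 mm wide, where the bar lies.
- bar_pad (a point): Point on the flat top of the spring bar, on the centre line at lane x = -160 mm, on the ribs at its entry end; moves with the bar. The bar is a steel strip 50 mm wide in the groove, from lane x = -185 to +45 mm, its top 26 mm above the bench when up, 12 mm when down. It may be pressed anywhere along the strip, also by a fingertip sliding on it.
- stop (a point): Midway between the tips of the two stop tabs, at lane x = 0; the tabs are one piece with the bar and sink with it. They come up through slots in the runners at |y| 33 to 45 mm, 6 mm thick along the lane, 40 mm above the bench when up (10 mm above the runners). If let up while the tray is over them they lift the tray.
- bar (a joint): Downward travel of the spring bar with its stop tabs, in m, straight down: 0 = up, 0.014 = fully down. The tabs are level with the runners at 0.010; the tray passes freely from about 0.011. The spring takes about 4.5 N to start and 9 N fully down, and brings the bar up again when let go.
- tray: Rigid open cardboard tray of small packs, 100 x 100 x 40 mm, about 0.32 kg. Origin: centre of its underside, 30 mm above the bench on the runners; x along the lane's travel, z up. At the start its middle is 60 to 83 mm before the tabs. It is wholly past the stop when its middle is more than 53 mm beyond the tabs' middle; it meets the end wall at 79 mm.
- tape: Bystander to be left alone: roll of parcel tape lying flat, 90 mm across, 24 mm high. Origin: centre of its underside.
- stapler: Bystander to be left alone: desk stapler, 120 x 32 x 43 mm. Origin: centre of its underside.
- packet: Bystander to be left alone: small paper packet, 90 x 60 x 35 mm. Origin: centre of its underside.
- can: Bystander to be left alone: drink can, 64 mm across, 90 mm high. Origin: centre of its underside.
- mug: Bystander to be left alone: white mug with a handle, 76 mm across, 85 mm high. Origin: centre of its underside.
- bottle: Bystander to be left alone: white bottle, 62 mm across, 150 mm high. Origin: centre of its underside.
- jar: Bystander to be left alone: clear jar, 64 mm across, 80 mm high. Origin: centre of its underside.
Mind the look-alikes: they are no part of the job. Leave any blue, green or yellow look-alike of the tray alone.

How it is judged:
By the outcome, as a careful person would: the job done as asked, in the order asked, and still so for the second after the job is handed in, with the robot touching nothing.
It also fails if it takes over 40 s, if anything falls off the work surface, if the arm or the gripper's body presses on something with over 40 N, if the wrist force passes 120 N, or if a joint passes its speed limit or range.

## Working session

There is one attempt and no reset: what is moved stays moved. The work goes in short steps, Python scripts to look and compute and a shell command to move; the robot and the scene stay as the last step left them, time stands still between calls to the robot, and variables do not carry over. Pictures are saved under pics/ and viewed, and the job is handed in when it is done.

```bash
mkdir -p pics
python3 - <<'E'
from cell import arm, imaging
import cv2
s=arm.get_state(); print(s)
for n in ("scene","top","wrist"):
    im=imaging.camera(n); cv2.imwrite(f"pics/a_{n}.png",im[:,:,::-1]); print(n,imaging.camera_info(n))
E
```

```text
{'t': 0.0, 'joint_pos': array([ 1.20237847,  0.43521985,  0.02495921,  1.57410808, -0.01161   ,
        1.13399974, -0.07510215]), 'joint_vel': array([-0.00059064,  0.00158804,  0.00038687,  0.0009856 ,  0.000222  ,
       -0.00141478,  0.00076976]), 'joint_efforts': array([-2.76925181e-03, -6.67842793e+01,  9.83952396e-01, -3.14462113e+01,
       -6.04562648e-02,  4.30471008e-02,  1.76369977e-04]), 'tool_pos': array([ 0.16400485, -0.60255915,  0.22594251]), 'tcp_rot': array([ 0.56213928, -0.56153154,  0.42982205, -0.42887616]), 'force': array([ 0.09304509, -0.48890798,  0.29132769]), 'torque': array([-0.02485189,  0.0111523 ,  0.04787626]), 'grip_width': 0.0914885336324078}
scene {'fx': 550.5983075387966, 'fy': 550.5983075387966, 'cx': 322.9808523816225, 'cy': 238.40572462194834, 'R': array([[ 0.09404669,  0.99540201, -0.01816777],
       [ 0.68615554, -0.07802941, -0.7232579 ],
       [-0.72134998,  0.05555409, -0.69033901]]), 't': array([-0.07562301, -0.31186246,  1.48487847])}
top {'fx': 599.8184030283676, 'fy': 599.8184030283676, 'cx': 317.2343005777669, 'cy': 234.16914370733264, 'R': array([[ 0.00417063, -0.99992724, -0.01131897],
       [-0.99268143, -0.00277376, -0.12073061],
       [ 0.12069043,  0.01173965, -0.99262077]]), 't': array([0.01428229, 0.51327737, 1.36002944])}
wrist {'fx': 371.64829954431775, 'fy': 371.64829954431775, 'cx': 320.2584276415355, 'cy': 238.04290102847432, 'T_tool_cam': array([[ 9.99999683e-01,  5.87004229e-04,  5.38214732e-04,
         5.54995981e-04],
       [-3.52740519e-04, -2.79441414e-01,  9.60162680e-01,
        -1.58007672e-01],
       [ 7.14019040e-04, -9.60162565e-01, -2.79441119e-01,
         7.48751925e-02],
       [ 0.00000000e+00,  0.00000000e+00,  0.00000000e+00,
         1.00000000e+00]])}
```

View pics/a_top.png

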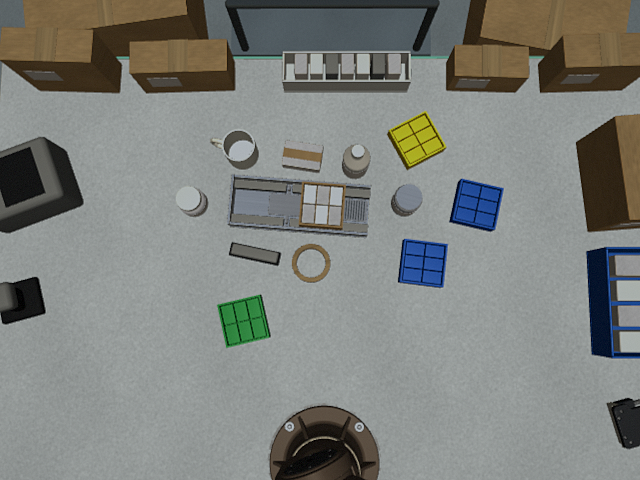

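View pics/a_scene.png

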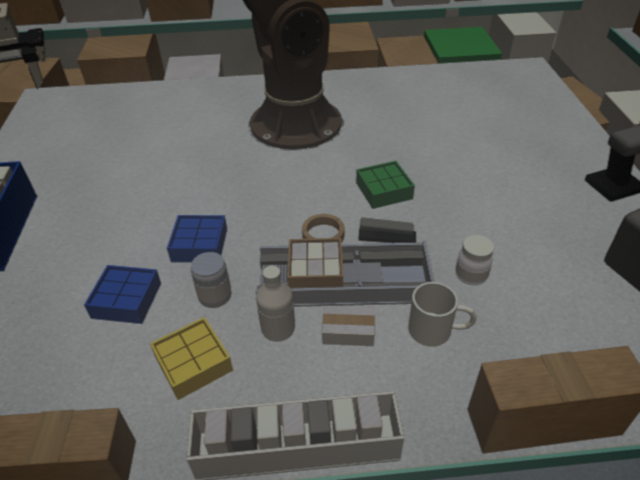

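View pics/a_wrist.png

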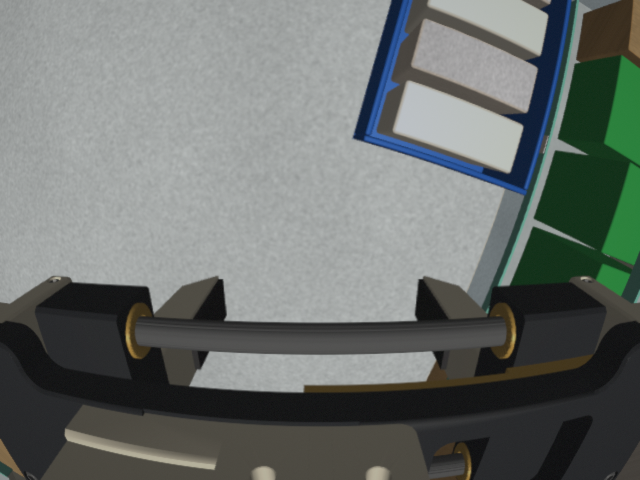

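Run:
```python
import cv2
im=cv2.imread("pics/a_top.png")[160:250,215:385]; cv2.imwrite("pics/b.png",cv2.resize(im,None,fx=4.7,fy=4.7,interpolation=cv2.INTER_CUBIC))
im=cv2.imread("pics/a_scene.png")[225:325,250:440]; cv2.imwrite("pics/c.png",cv2.resize(im,None,fx=4,fy=4,interpolation=cv2.INTER_CUBIC))
```

```text
(no output)
```

View pics/b.png

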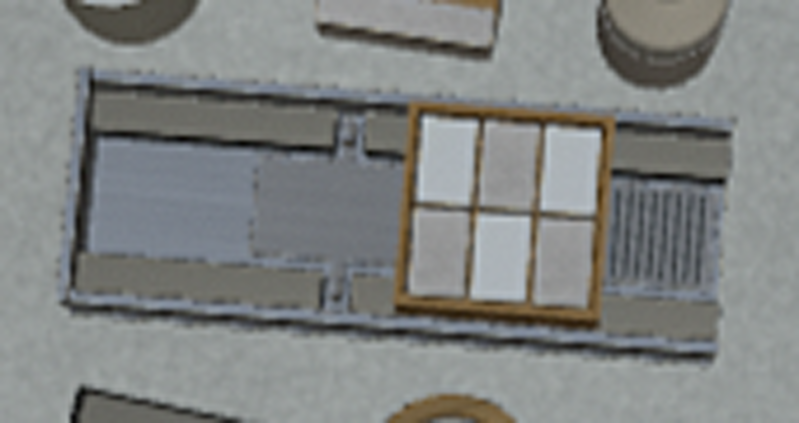

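View pics/c.png

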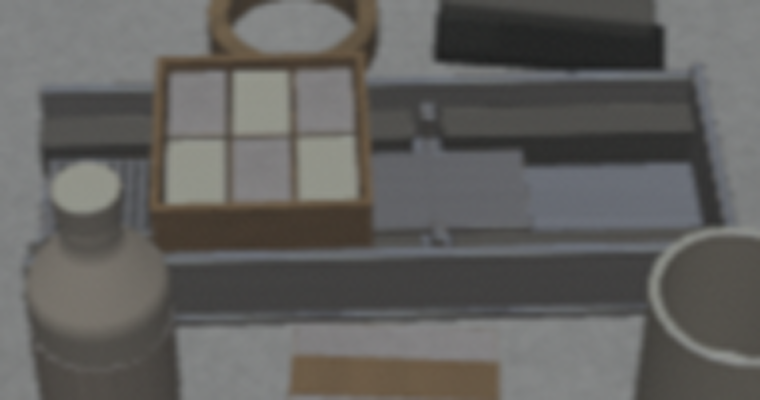

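```bash
cat > h.py <<'E'
import numpy as np
from scipy.optimize import least_squares
from cell import arm, imaging
I={n:imaging.camera_info(n) for n in("top","scene")}
def proj(n,X):
    c=I[n]; p=np.atleast_2d(X)@np.array(c["R"]).T+c["t"]
    return np.c_[c["fx"]*p[:,0]/p[:,2]+c["cx"],c["fy"]*p[:,1]/p[:,2]+c["cy"]]
def ray(n,uv,z):
    c=I[n];R=np.array(c["R"]);d=R.T@[(uv[0]-c["cx"])/c["fx"],(uv[1]-c["cy"])/c["fy"],1];o=-R.T@c["t"]
    return o+d*(z-o[2])/d[2]
def place(p,L):
    c,s=np.cos(p[2]),np.sin(p[2]);L=np.atleast_2d(L)
    return np.c_[p[0]+c*L[:,0]-s*L[:,1],p[1]+s*L[:,0]+c*L[:,1],L[:,2]]
E
python3 - <<'E'
from h import *
b=lambda a:(np.array(a)/4.7)+[214.6,159.6]
c=lambda a:(np.array(a)/4.0)+[249.6,224.6]
Lt=np.array([[.135,-.0587,.05],[.135,.0587,.05],[-.19,-.0587,.045],[-.19,.0587,.045]])
ut=b([[88,70],[62,303],[733,120],[715,355]])
f=least_squares(lambda p:(proj("top",place(p,Lt))-ut).ravel(),[.6,.03,1.6])
print("lane",f.x,f.fun.round(2))
T=np.array([[.05,-.05,.04+.03],[-.05,-.05,.07],[-.05,.05,.07],[.05,.05,.07]])
tt=b([[411,103],[614,118],[599,325],[396,308]])
ts=c([[370,205],[152,208],[155,57],[365,57]])
g=least_squares(lambda p:(proj("top",place(p,T))-tt).ravel(),[.6,.03,1.6]);print("tray top",g.x,g.fun.round(2))
# scene tray: corner image-right = +y world ; near camera = large x = lane -y
g2=least_squares(lambda p:(proj("scene",place(p,T))-ts).ravel(),[.6,.03,1.6]);print("tray scene",g2.x,g2.fun.round(2))
def tolane(X):
    p=f.x;d=np.array(X)[:2]-p[:2];cc,s=np.cos(p[2]),np.sin(p[2]);return np.array([cc*d[0]+s*d[1],-s*d[0]+cc*d[1]])*1000
print("tray in lane",tolane(g.x),tolane(g2.x))
for n,uv,z in [("bottle",(358,152),.15),("jar/can right",(408,194),.085),("tape",(311,263),.024),("stapler",(255,251),.04),("packet",(302,152),.035),("mug",(240,145),.085),("leftcan",(190,198),.085),("yellow",(417,138),.04),("blue",(424,262),.04)]:
    X=ray("top",uv,z);print(n,X.round(3),tolane(X).round(0))
R=arm.get_state()
from scipy.spatial.transform import Rotation
q=R["tcp_rot"];print(Rotation.from_quat([q[1],q[2],q[3],q[0]]).as_matrix().round(3))
print(np.array(R["tool_pos"]),tolane(R["tool_pos"]))
for x in(-160,-150,-140): print(x,place(f.x,[x/1e3,0,0]))
E
```

```text
lane [0.58201689 0.08435314 1.49490126] [-1.47 -0.41 -0.9   0.    1.03  0.09  1.32  0.24]
tray top [0.57532228 0.00499871 1.49785452] [-0.22  0.2   0.38  0.23  0.41 -0.37 -0.57 -0.06]
tray scene [0.57872773 0.00721372 1.48453748] [ 0.54  0.44 -0.94  0.7   0.39 -0.21  0.03 -1.18]
tray in lane [-79.63359473   0.65850408] [-77.16675018  -2.569193  ]
bottle [ 0.677 -0.072  0.15 ] [-149. -107.]
jar/can right [ 0.598 -0.188  0.085] [-270.  -37.]
tape [0.447 0.03  0.024] [-64. 131.]
stapler [0.473 0.159 0.04 ] [ 66. 115.]
packet [0.707 0.053 0.035] [ -22. -127.]
mug [0.71  0.192 0.085] [ 117. -120.]
leftcan [0.588 0.302 0.085] [218.  11.]
yellow [ 0.74  -0.217  0.04 ] [-289. -180.]
blue [ 0.449 -0.228  0.04 ] [-322.  109.]
[[ 0.263 -0.     0.965]
 [-0.965  0.001  0.263]
 [-0.001 -1.    -0.   ]]
[ 0.16405593 -0.60269894  0.2261458 ] [-716.76502627  364.6639801 ]
-160 [[ 0.56988533 -0.07518628  0.        ]]
-150 [[ 0.57064355 -0.06521507  0.        ]]
-140 [[ 0.57140177 -0.05524385  0.        ]]
```

```bash
for i in 1 2 3; do python3 -m jog '[[[-0.024,0,0.0315,0,0],[-0.024,0,0.0315,0,0],[-0.024,0,0.0315,0,0],[-0.024,0,0.0315,0,0],[-0.024,0,0.0315,0,0]]]' 20; done
```

```text
t: 0.57
tool_pos: [0.2793, -0.4478, 0.223]
tcp_rot: [-0.556, 0.56, -0.436, 0.433]
force: [-0.2, 0.1, 0.4]
grip_width: 0.0629
t: 0.98
tool_pos: [0.4058, -0.284, 0.2219]
tcp_rot: [-0.556, 0.56, -0.436, 0.433]
force: [0.2, -0.3, 0.7]
grip_width: 0.03
t: 1.4
tool_pos: [0.533, -0.1203, 0.2209]
tcp_rot: [-0.555, 0.559, -0.437, 0.433]
force: [-0.0, 0.2, 0.1]
grip_width: 0.001
```

```bash
python3 -m jog '[[[-0.02,0,0.02,-7.1,0],[-0.02,0,0.02,-7.1,0],[0,0,0,-7.1,0],[0,0,0,-7.1,0],[0,0,0,-7.1,0]]]'; python3 -m jog '[[[0,0,0,-7.1,0],[0,0,0,-7.1,0],[0,0,0,-7.1,0],[0,0,0,-7.1,0],[0,0,0,-7.1,0]]]';python3 -m jog '[[[0,0,0,-7.1,0],[0,0,0,-7.1,0],[0,0,0,-7.1,0],[0,0,0,-7.1,0],[0,0,0,-7.1,0]]]'
cat >> h.py <<'E'
LANE=np.array([.58201689,.08435314,1.49490126])
def tolane(X):
    p=LANE;d=np.array(X)[:2]-p[:2];c,s=np.cos(p[2]),np.sin(p[2]);return np.array([c*d[0]+s*d[1],-s*d[0]+c*d[1]])
def st(goal=None):
    s=arm.get_state();q=s["tcp_rot"]
    from scipy.spatial.transform import Rotation
    R=Rotation.from_quat([q[1],q[2],q[3],q[0]]).as_matrix()
    print("t %.2f"%s["t"],"xyz",s["tool_pos"].round(4),"lane mm",(tolane(s["tool_pos"])*1e3).round(1),"x ang",np.degrees(np.arctan2(R[1,0],R[0,0])).round(1),"tilt",R[2].round(3),"F",s["force"].round(1),"j",s["joint_pos"].round(2))
    if goal is not None: print("tool shift",(R.T@(np.array(goal)-s["tool_pos"])).round(4))
    ex=np.array([np.cos(LANE[2]),np.sin(LANE[2]),0]);print("lane-x dir in tool",(R.T@ex).round(3),"lane-y",(R.T@np.array([-ex[1],ex[0],0])).round(3))
    return s,R
E
python3 -c "
from h import *
st([*place(LANE,[-.157,0,0])[0][:2],.21])"
```

```text
t: 1.82
tool_pos: [0.5648, -0.0534, 0.2195]
tcp_rot: [0.666, -0.664, 0.243, -0.238]
force: [-0.3, -0.3, 0.1]
grip_width: 0.0003
t: 2.23
tool_pos: [0.564, -0.052, 0.2179]
tcp_rot: [0.708, -0.705, 0.029, -0.022]
force: [0.3, -0.7, 0.7]
grip_width: 0.0003
t: 2.65
tool_pos: [0.5629, -0.0525, 0.2166]
tcp_rot: [0.683, -0.678, -0.189, 0.197]
force: [-0.4, -0.4, 0.3]
grip_width: 0.0006
t 2.65 xyz [ 0.5629 -0.0525  0.2166] lane mm [-137.9    8.7] x ang 31.7 tilt [-0.008 -1.     0.01 ] F [-0.4 -0.4  0.3] j [ 0.48  0.44 -0.67  1.68  0.29  1.13  0.28]
tool shift [-0.0042  0.0064 -0.0206]
lane-x dir in tool [0.588 0.004 0.809] lane-y [-0.809  0.012  0.588]
```

```bash
python3 -m jog '[[[0,0,0,-7.1,0],[0,0,0,-7.1,0],[0,0,0,-7.1,0],[0,0,0,-2.5,0],[0,0,0,0,0]]]'
python3 - <<'E'
from h import *
import cv2
s,R=st([*place(LANE,[-.157,0,0])[0][:2],.10])
cv2.imwrite("pics/d_w.png",imaging.camera("wrist")[:,:,::-1])
cv2.imwrite("pics/d_t.png",cv2.resize(imaging.camera("top")[120:300,200:440,::-1],None,fx=3,fy=3))
E
```

```text
t: 3.07
tool_pos: [0.5618, -0.0535, 0.2151]
tcp_rot: [0.628, -0.62, -0.329, 0.337]
force: [0.7, 0.0, -0.2]
grip_width: 0.0003
t 3.07 xyz [ 0.5618 -0.0535  0.2151] lane mm [-138.9    9.7] x ang 56.2 tilt [-0.004 -1.     0.015] F [ 0.7  0.  -0.2] j [ 0.55  0.47 -0.77  1.68  0.34  1.15  0.66]
tool shift [-0.0104  0.1148 -0.0191]
lane-x dir in tool [0.871 0.004 0.492] lane-y [-0.492  0.015  0.871]
```

View pics/d_w.png

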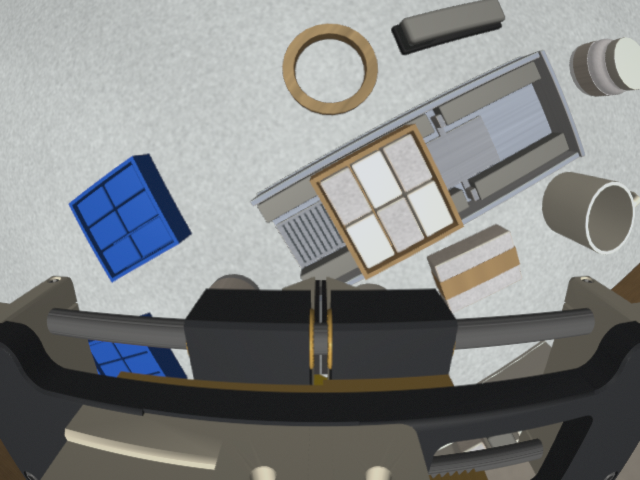

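View pics/d_t.png

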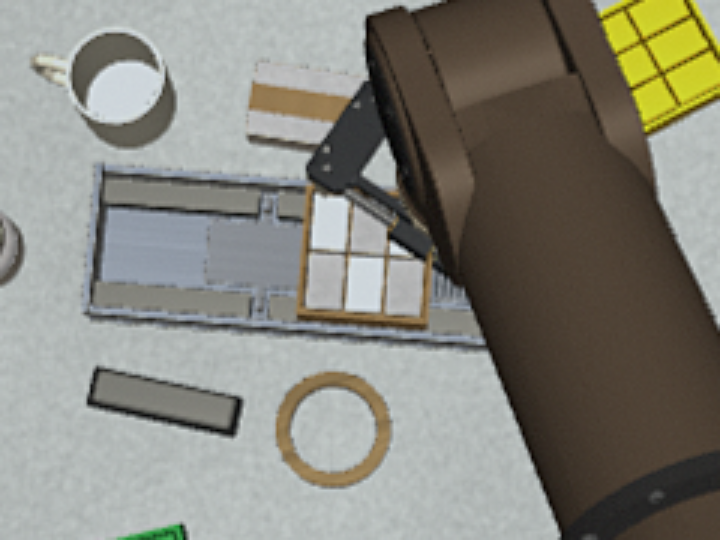

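```bash
cat >> h.py <<'E'
def projw(X,s,R):
    c=imaging.camera_info("wrist");T=np.array(c["T_tool_cam"])
    Xt=(np.atleast_2d(X)-s["tool_pos"])@R
    p=(Xt-T[:3,3])@T[:3,:3]
    r=np.hypot(p[:,0],p[:,1]);th=np.arctan2(r,p[:,2])
    return np.c_[c["cx"]+c["fx"]*th*p[:,0]/r,c["cy"]+c["fy"]*th*p[:,1]/r]
E
python3 - <<'E'
from h import *
import cv2
s,R=st()
im=cv2.imread("pics/d_w.png")
tray=place([.5753,.0050,1.4979],[[-.05,-.05,.07],[-.05,.05,.07],[.05,.05,.07],[.05,-.05,.07]])
lane=place(LANE,[[-.19,.0587,.045],[.135,.0587,.05],[.135,-.0587,.05],[0,.039,.04],[0,-.039,.04],[-.185,.025,.026],[-.16,0,.026]])
for P,c in((tray,(0,0,255)),(lane,(255,0,255))):
    for u in projw(P,s,R): print(u.round(1)); cv2.circle(im,(int(round(u[0])),int(round(u[1]))),2,c,-1)
cv2.imwrite("pics/e.png",cv2.resize(im[30:330,220:620],None,fx=2,fy=2,interpolation=cv2.INTER_CUBIC))
E
```

```text
t 3.17 xyz [ 0.5618 -0.0534  0.2151] lane mm [-138.9    9.7] x ang 56.0 tilt [-0.004 -1.     0.015] F [ 0.1 -0.4  0.4] j [ 0.55  0.47 -0.77  1.68  0.34  1.15  0.66]
lane-x dir in tool [0.869 0.004 0.495] lane-y [-0.495  0.015  0.869]
[364.4 277.5]
[307.1 178.4]
[412.7 120.2]
[462.8 223.2]
[246.5 201. ]
[541.3  45.9]
[584.2 152.4]
[438.3 118.8]
[473.1 192.6]
[272.8 224.7]
[308.  234.1]
```

View pics/e.png

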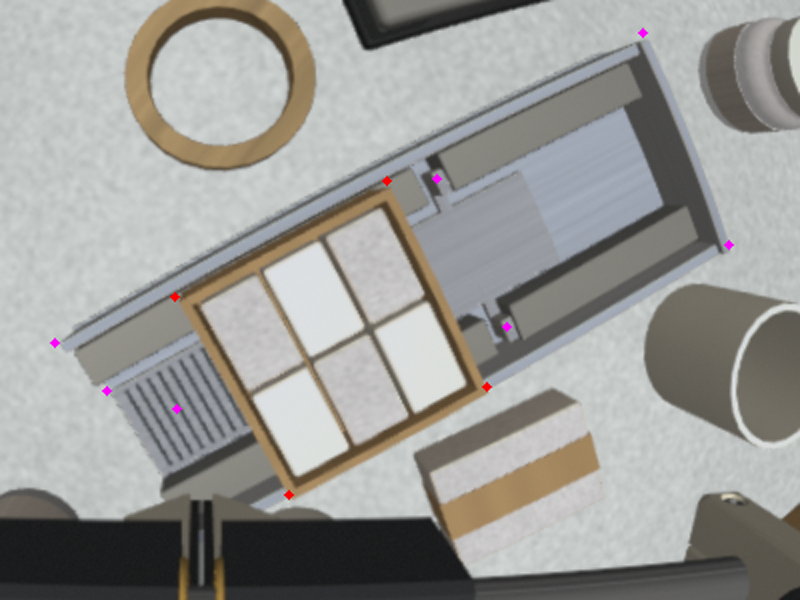

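```bash
python3 -m jog '[[[-0.0095,0,-0.0195,0,0],[0,0,0,0,0],[0,0.03,0,0,0],[0,0.03,0,0,0],[0,0.03,0,0,0]]]'
python3 - <<'E'
from h import *
import cv2
s,R=st([*place(LANE,[-.156,-.001,0])[0][:2],.04])
cv2.imwrite("pics/f_s.png",cv2.resize(imaging.camera("scene")[100:360,120:480,::-1],None,fx=2.2,fy=2.2))
cv2.imwrite("pics/f_w.png",imaging.camera("wrist")[:,:,::-1])
E
```

```text
t: 3.58
tool_pos: [0.5774, -0.0726, 0.1292]
tcp_rot: [0.628, -0.626, -0.328, 0.328]
force: [1.4, -0.7, -0.1]
grip_width: 0.0003
t 3.58 xyz [ 0.5774 -0.0726  0.1292] lane mm [-156.9   -7.3] x ang 55.2 tilt [ 0.002 -1.     0.003] F [ 1.4 -0.7 -0.1] j [ 0.53  0.57 -0.71  1.75  0.43  0.99  0.61]
tool shift [-0.0026  0.0892  0.0056]
lane-x dir in tool [0.862 0.003 0.506] lane-y [-0.506  0.001  0.862]
```

View pics/f_s.png

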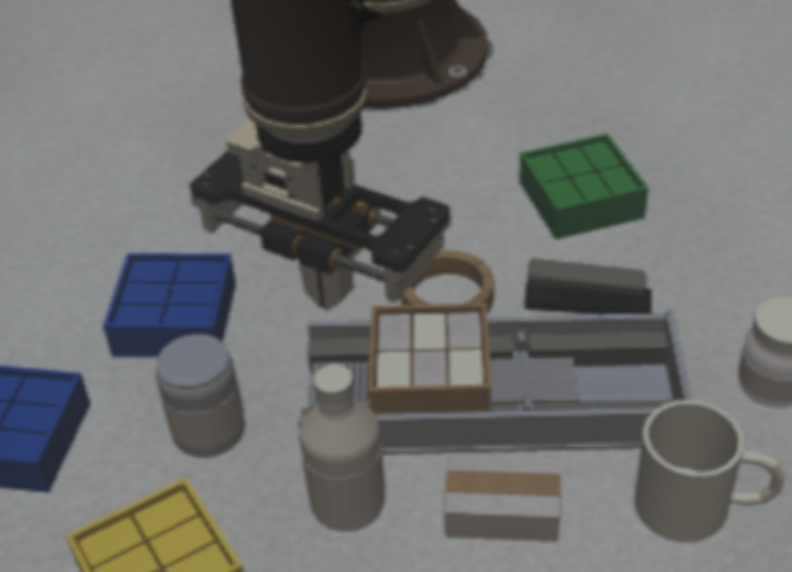

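View pics/f_w.png

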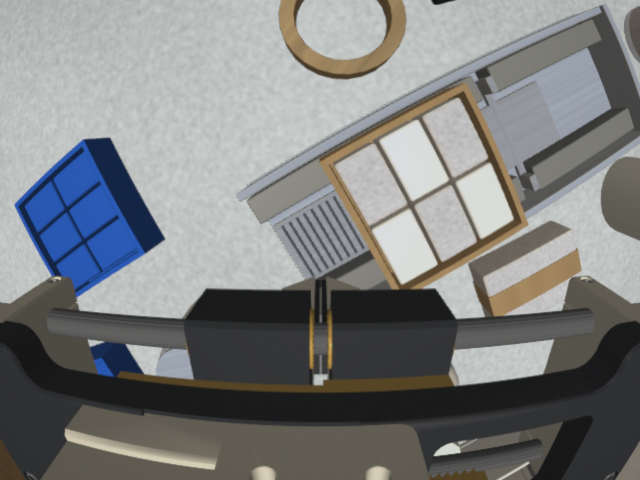

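```bash
python3 -m jog '[[[-0.0026,0,0.0056,0,0],[0,0.025,0,0,0],[0,0.02,0,0,0],[0,0,0,0,0]]]'
python3 -c "
from h import *
st([*place(LANE,[-.156,-.001,0])[0][:2],.035])"
```

```text
t: 4.02
tool_pos: [0.5688, -0.0713, 0.0853]
tcp_rot: [0.629, -0.625, -0.325, 0.328]
force: [-0.5, -0.2, -0.2]
grip_width: 0.0006
t 4.02 xyz [ 0.5688 -0.0713  0.0853] lane mm [-156.2    1.4] x ang 55.0 tilt [-0.001 -1.     0.006] F [-0.5 -0.2 -0.2] j [ 0.5   0.61 -0.68  1.81  0.48  0.9   0.56]
tool shift [ 0.0014  0.0503 -0.0022]
lane-x dir in tool [0.861 0.002 0.509] lane-y [-0.509  0.006  0.861]
```

```bash
python3 -m jog '[[[0.001,0.02,-0.001,0,0],[0,0.02,0,0,0],[0,0.006,0,0,0],[0,0,0,0,0]]]'
python3 - <<'E'
from h import *
import cv2
s,R=st([*place(LANE,[-.156,-.001,0])[0][:2],.013])
cv2.imwrite("pics/g_s.png",cv2.resize(imaging.camera("scene")[150:360,150:450,::-1],None,fx=2.6,fy=2.6))
cv2.imwrite("pics/g_w.png",imaging.camera("wrist")[:,:,::-1])
E
```

```text
t: 4.35
tool_pos: [0.5743, -0.0707, 0.0469]
tcp_rot: [-0.627, 0.628, 0.327, -0.325]
force: [-1.0, -0.3, -0.5]
grip_width: 0.0005
t 4.35 xyz [ 0.5743 -0.0707  0.0469] lane mm [-155.2   -4.1] x ang 54.9 tilt [ 0.003 -1.    -0.003] F [-1.  -0.3 -0.5] j [ 0.48  0.66 -0.65  1.83  0.53  0.82  0.52]
tool shift [-0.0024  0.0339  0.0023]
lane-x dir in tool [0.859 0.001 0.512] lane-y [-0.512 -0.004  0.859]
```

View pics/g_s.png

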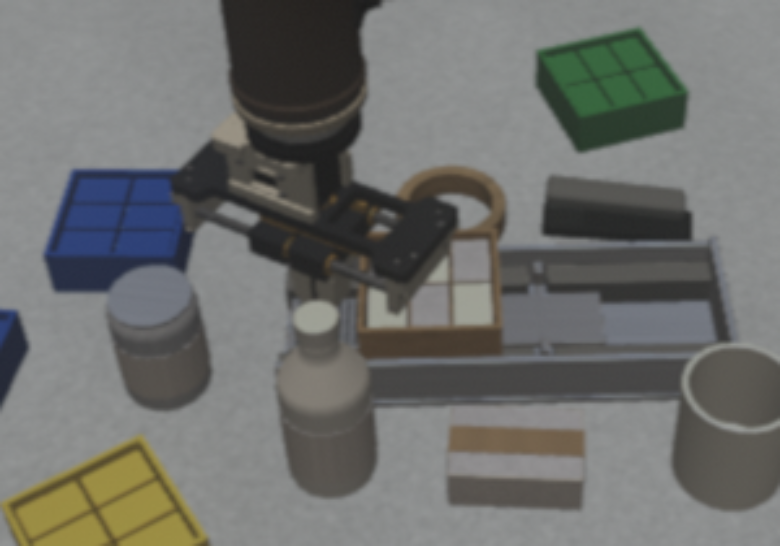

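View pics/g_w.png

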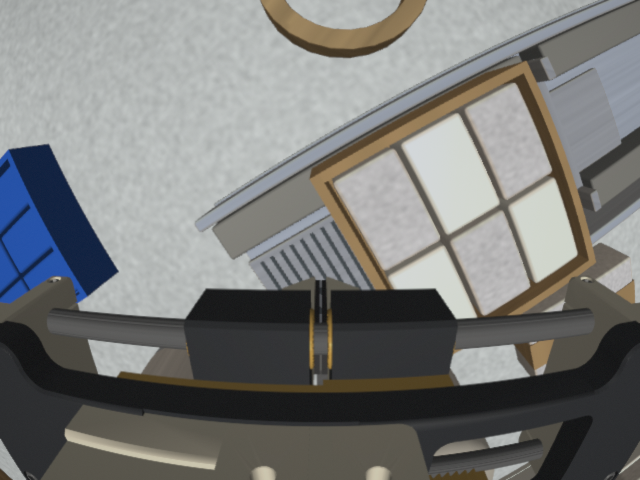

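```bash
python3 -m jog '[[[-0.0022,0.008,0.0022,0,0],[-0.001,0.008,0.001,0,0],[0,0,0,0,0]]]'
python3 -c "
from h import *
st([*place(LANE,[-.156,-.001,0])[0][:2],.013])"
python3 -m jog '[[[0,0.004,0,0,0],[0,0.004,0,0,0],[0,0,0,0,0]]]'
python3 -c "
from h import *
st([*place(LANE,[-.156,-.001,0])[0][:2],.013])"
```

```text
t: 4.7
tool_pos: [0.5725, -0.0716, 0.0345]
tcp_rot: [-0.626, 0.629, 0.329, -0.322]
force: [-0.4, 0.1, 0.4]
grip_width: 0.0
t 4.70 xyz [ 0.5725 -0.0716  0.0345] lane mm [-156.2   -2.3] x ang 54.8 tilt [ 0.006 -1.    -0.009] F [-0.4  0.1  0.4] j [ 0.47  0.67 -0.63  1.85  0.55  0.79  0.5 ]
tool shift [-0.0006  0.0215  0.0014]
lane-x dir in tool [0.859 0.001 0.512] lane-y [-0.512 -0.011  0.859]
t: 4.95
tool_pos: [0.573, -0.0718, 0.0264]
tcp_rot: [-0.626, 0.63, 0.329, -0.322]
force: [-0.2, -0.3, 2.6]
grip_width: 0.0005
t 4.95 xyz [ 0.573  -0.0718  0.0264] lane mm [-156.4   -2.8] x ang 54.8 tilt [ 0.006 -1.    -0.01 ] F [-0.2 -0.3  2.6] j [ 0.46  0.68 -0.63  1.86  0.56  0.77  0.49]
tool shift [-0.0007  0.0133  0.0019]
lane-x dir in tool [0.859 0.001 0.513] lane-y [-0.513 -0.012  0.859]
```

Contact with the bar at 26 mm. Pressing down.

```bash
python3 -m jog '[[[0,0.005,0.001,0,0],[0,0.005,0,0,0],[0,0.003,0,0,0],[0,0.001,0,0,0]]]'
python3 - <<'E'
from h import *
import cv2
s,R=st([*place(LANE,[-.136,-.001,0])[0][:2],.012])
cv2.imwrite("pics/h_s.png",cv2.resize(imaging.camera("scene")[200:330,230:450,::-1],None,fx=3.5,fy=3.5))
E
```

```text
t: 5.28
tool_pos: [0.5732, -0.0717, 0.0133]
tcp_rot: [-0.625, 0.631, 0.329, -0.322]
force: [-2.2, -0.3, 8.1]
grip_width: 0.0004
t 5.28 xyz [ 0.5732 -0.0717  0.0133] lane mm [-156.3   -3. ] x ang 54.8 tilt [ 0.006 -1.    -0.012] F [-2.2 -0.3  8.1] j [ 0.45  0.7  -0.61  1.87  0.58  0.75  0.48]
tool shift [0.0164 0.0013 0.0122]
lane-x dir in tool [ 0.858 -0.001  0.513] lane-y [-0.513 -0.013  0.858]
```

View pics/h_s.png

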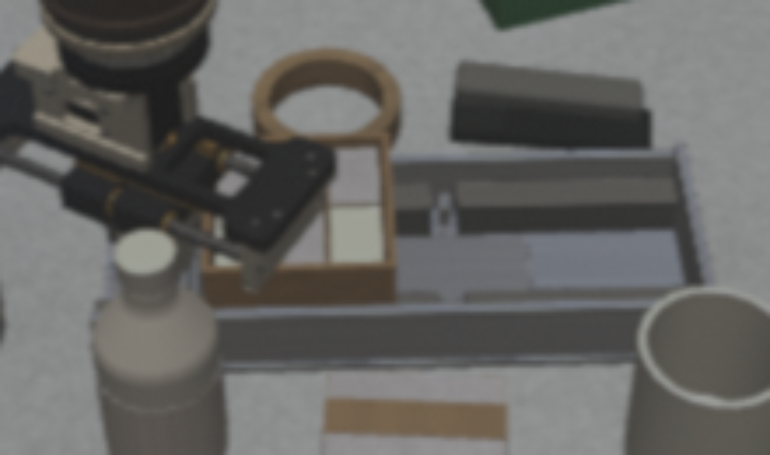

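```bash
python3 -m jog '[[[0,0.003,0.001,0,0],[0.003,0.001,0.003,0,0],[0.0034,0.001,0.002,0,0],[0.0034,0.001,0.002,0,0],[0,0.001,0,0,0]]]'
python3 -c "
from h import *
st([*place(LANE,[-.11,-.001,0])[0][:2],.012])"
```

```text
t: 5.75
tool_pos: [0.5735, -0.0714, 0.0121]
tcp_rot: [-0.62, 0.638, 0.324, -0.321]
force: [-4.6, 7.7, 13.3]
grip_width: 0.0006
t 5.75 xyz [ 0.5735 -0.0714  0.0121] lane mm [-155.9   -3.3] x ang 54.3 tilt [-0.009 -1.    -0.024] F [-4.6  7.7 13.3] j [ 0.43  0.69 -0.59  1.87  0.59  0.75  0.45]
tool shift [ 0.038  -0.0009  0.0259]
lane-x dir in tool [ 0.854 -0.02   0.52 ] lane-y [-0.521 -0.016  0.854]
```

Run:
```python
from h import *
import cv2
s,R=st()
cv2.imwrite("pics/i_s.png",cv2.resize(imaging.camera("scene")[180:330,180:400,::-1],None,fx=3.5,fy=3.5))
cv2.imwrite("pics/i_w.png",imaging.camera("wrist")[:,:,::-1])
s,R=st();print(s["torque"],s["joint_efforts"])
```

```text
t 5.75 xyz [ 0.5735 -0.0714  0.0121] lane mm [-155.9   -3.3] x ang 54.3 tilt [-0.009 -1.    -0.024] F [-4.6  7.7 13.3] j [ 0.43  0.69 -0.59  1.87  0.59  0.75  0.45]
lane-x dir in tool [ 0.854 -0.02   0.52 ] lane-y [-0.521 -0.016  0.854]
t 5.85 xyz [ 0.5735 -0.0712  0.012 ] lane mm [-155.8   -3.3] x ang 54.3 tilt [-0.009 -1.    -0.024] F [-5.1 -0.1 15. ] j [ 0.43  0.69 -0.59  1.87  0.59  0.75  0.45]
lane-x dir in tool [ 0.854 -0.02   0.52 ] lane-y [-0.52  -0.016  0.854]
[-0.1594933   1.00224502 -0.02425383] [ -0.88506069 -61.96421385  -9.91875976 -19.6764636    0.39982687
  -1.67715289  -0.06858699]
```

View pics/i_s.png

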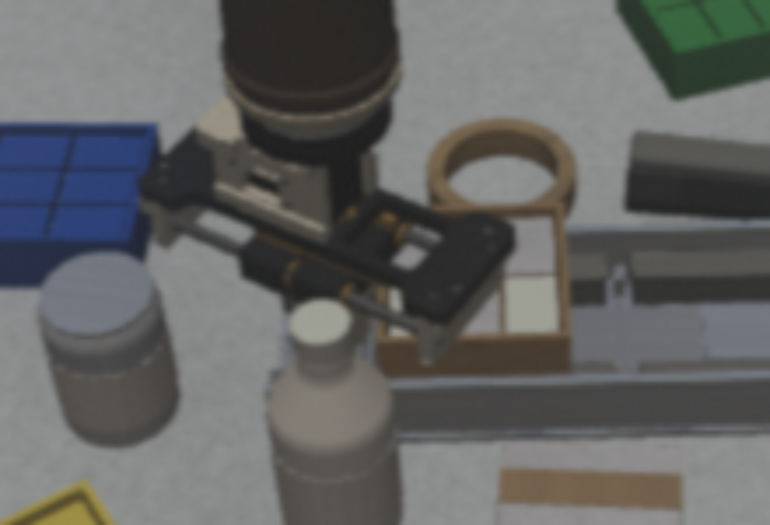

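View pics/i_w.png

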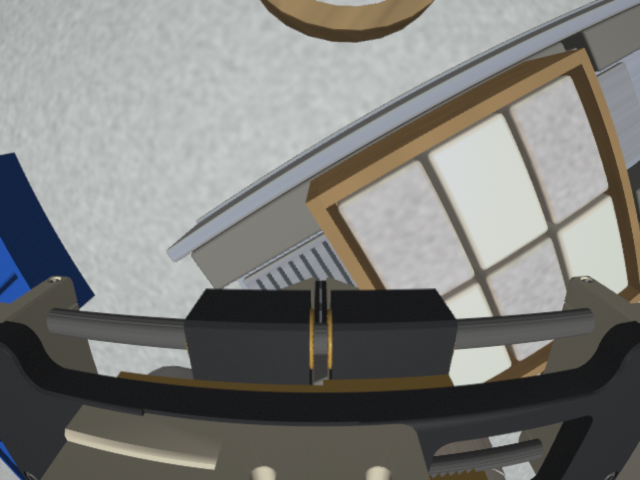

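```bash
python3 -m jog '[[[0.0065,0,0.0050,0,0],[0.0065,0,0.0045,0,0]]]'
python3 -c "
from h import *
st([*place(LANE,[-.11,-.001,0])[0][:2],.012])"
```

```text
t: 6.02
tool_pos: [0.5741, -0.0602, 0.0131]
tcp_rot: [-0.619, 0.641, 0.322, -0.321]
force: [-0.1, -6.8, 5.1]
grip_width: 0.0007
t 6.02 xyz [ 0.5741 -0.0602  0.0131] lane mm [-144.7   -3.1] x ang 54.0 tilt [-0.013 -1.    -0.028] F [-0.1 -6.8  5.1] j [ 0.4   0.69 -0.59  1.87  0.59  0.75  0.42]
tool shift [0.0285 0.0001 0.02  ]
lane-x dir in tool [ 0.851 -0.026  0.524] lane-y [-0.524 -0.017  0.851]
```

```bash
python3 -m jog '[[[0.0060,0.0015,0.0042,0,0],[0.0060,0.001,0.0042,0,0],[0.006,0.001,0.004,0,0]]]'
python3 - <<'E'
from h import *
import cv2
s,R=st([*place(LANE,[-.08,-.001,0])[0][:2],.012])
cv2.imwrite("pics/j_t.png",cv2.resize(imaging.camera("top")[150:260,200:380,::-1],None,fx=4,fy=4))
E
```

```text
t: 6.27
tool_pos: [0.5767, -0.0487, 0.0122]
tcp_rot: [-0.615, 0.647, 0.317, -0.32]
force: [-3.1, -13.7, 19.3]
grip_width: 0.0002
t 6.27 xyz [ 0.5767 -0.0487  0.0122] lane mm [-133.1   -4.7] x ang 53.5 tilt [-0.023 -0.999 -0.039] F [ -3.1 -13.7  19.3] j [ 0.36  0.69 -0.57  1.87  0.6   0.75  0.37]
tool shift [ 0.043  -0.0021  0.0313]
lane-x dir in tool [ 0.847 -0.041  0.53 ] lane-y [-0.532 -0.021  0.847]
```

View pics/j_t.png

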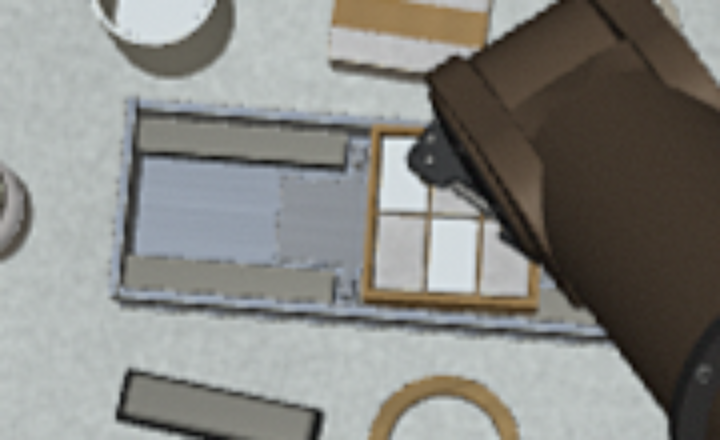

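```bash
python3 -m jog '[[[0.0110,-0.0003,0.0085,0,0],[0.0110,0,0.0085,0,0]]]'
python3 -c "
from h import *
st([*place(LANE,[-.08,-.001,0])[0][:2],.012])"
```

```text
t: 6.48
tool_pos: [0.5779, -0.028, 0.013]
tcp_rot: [-0.613, 0.652, 0.314, -0.318]
force: [-0.9, -6.5, 7.5]
grip_width: 0.0002
t 6.48 xyz [ 0.5779 -0.028   0.013 ] lane mm [-112.4   -4.4] x ang 53.1 tilt [-0.029 -0.998 -0.047] F [-0.9 -6.5  7.5] j [ 0.31  0.68 -0.57  1.88  0.61  0.75  0.32]
tool shift [ 0.0255 -0.0007  0.0203]
lane-x dir in tool [ 0.842 -0.05   0.537] lane-y [-0.538 -0.024  0.843]
```

```bash
python3 -m jog '[[[0.0147,-0.0004,0.0105,0,0],[0.0147,-0.0004,0.0105,0,0]]]'
python3 -c "
from h import *
st([*place(LANE,[-.04,-.001,0])[0][:2],.012])"
```

```text
t: 6.65
tool_pos: [0.58, 0.0019, 0.0131]
tcp_rot: [-0.611, 0.656, 0.311, -0.316]
force: [0.0, -6.9, 8.5]
grip_width: 0.0003
t 6.65 xyz [0.58   0.0019 0.0131] lane mm [-82.3  -4.2] x ang 52.7 tilt [-0.035 -0.998 -0.053] F [ 0.  -6.9  8.5] j [ 0.25  0.68 -0.56  1.87  0.61  0.76  0.26]
tool shift [ 0.0337 -0.0015  0.0257]
lane-x dir in tool [ 0.838 -0.058  0.542] lane-y [-0.544 -0.025  0.839]
```

```bash
python3 -m jog '[[[0.0147,-0.0006,0.0108,0,0],[0.0147,-0.0006,0.0108,0,0]]]'
python3 - <<'E'
from h import *
import cv2
st([*place(LANE,[-.008,-.001,0])[0][:2],.012])
cv2.imwrite("pics/k_t.png",cv2.resize(imaging.camera("top")[150:260,200:380,::-1],None,fx=4,fy=4))
cv2.imwrite("pics/k_s.png",cv2.resize(imaging.camera("scene")[180:330,230:450,::-1],None,fx=3.5,fy=3.5))
st()
E
```

```text
t: 6.82
tool_pos: [0.582, 0.0342, 0.0132]
tcp_rot: [-0.609, 0.659, 0.309, -0.315]
force: [-0.7, -7.5, 8.5]
grip_width: 0.0006
t 6.82 xyz [0.582  0.0342 0.0132] lane mm [-50.   -3.8] x ang 52.3 tilt [-0.04  -0.998 -0.058] F [-0.7 -7.5  8.5] j [ 0.19  0.69 -0.55  1.86  0.61  0.77  0.19]
tool shift [ 0.0336 -0.0016  0.0253]
lane-x dir in tool [ 0.835 -0.065  0.546] lane-y [-0.549 -0.027  0.836]
t 6.92 xyz [0.5822 0.0391 0.0136] lane mm [-45.1  -3.7] x ang 52.6 tilt [-0.035 -0.998 -0.057] F [-0.4  5.4  7.5] j [ 0.18  0.69 -0.55  1.86  0.61  0.76  0.19]
lane-x dir in tool [ 0.838 -0.06   0.542] lane-y [-0.544 -0.028  0.838]
```

View pics/k_t.png

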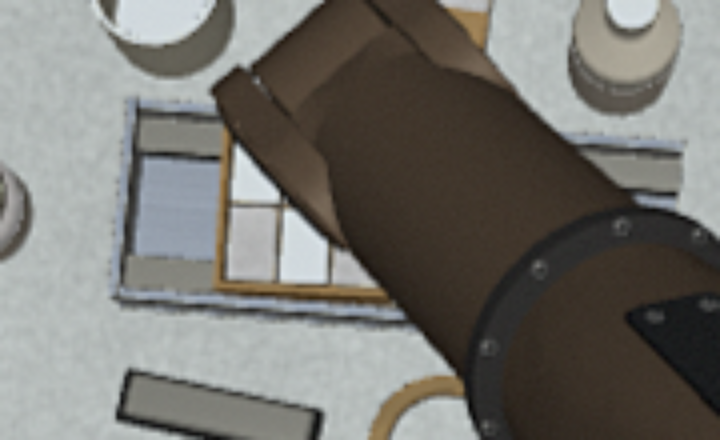

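View pics/k_s.png

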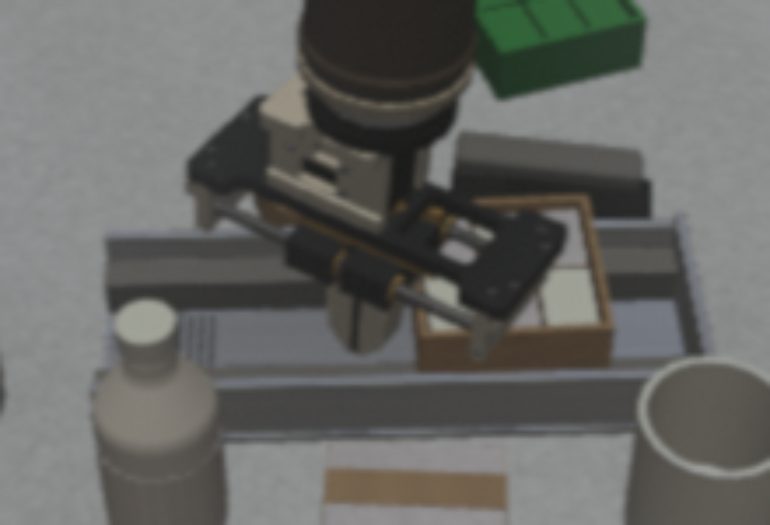

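Run:
```python
from h import *
for u in((227,127),(216,288)): print((tolane(ray("top",(u[0]/4+199.6,u[1]/4+149.6),.07))*1e3).round(1))
s,R=st()
c=(lambda a:np.array(a)/3.5+[229.6,179.6])
print((tolane(ray("scene",c((610,327)),.07))*1e3).round(1),(tolane(ray("scene",c((415,332)),.07))*1e3).round(1))
```

```text
[ 74.1 -42. ]
[71.7 50.8]
t 6.92 xyz [0.5822 0.0391 0.0136] lane mm [-45.1  -3.7] x ang 52.6 tilt [-0.035 -0.998 -0.057] F [-0.4  5.4  7.5] j [ 0.18  0.69 -0.55  1.86  0.61  0.76  0.19]
lane-x dir in tool [ 0.838 -0.06   0.542] lane-y [-0.544 -0.028  0.838]
[ 82.2 -49. ] [-17.6 -49. ]
```

```bash
python3 -m jog '[[[0.0145,-0.0006,0.0105,0,0],[0.0115,-0.0004,0.0080,0,0]]]'
python3 - <<'E'
from h import *
import cv2
st([*place(LANE,[-.006,-.001,0])[0][:2],.012])
cv2.imwrite("pics/l_t.png",cv2.resize(imaging.camera("top")[150:260,200:380,::-1],None,fx=4,fy=4))
st([*place(LANE,[-.006,-.001,0])[0][:2],.012])
E
```

```text
t: 7.08
tool_pos: [0.5843, 0.0659, 0.0135]
tcp_rot: [-0.608, 0.66, 0.309, -0.315]
force: [-0.6, -5.2, 7.5]
grip_width: 0.0008
t 7.08 xyz [0.5843 0.0659 0.0135] lane mm [-18.3  -3.7] x ang 52.3 tilt [-0.04  -0.997 -0.062] F [-0.6 -5.2  7.5] j [ 0.13  0.69 -0.55  1.85  0.61  0.78  0.14]
tool shift [0.0088 0.0006 0.009 ]
lane-x dir in tool [ 0.835 -0.067  0.546] lane-y [-0.549 -0.029  0.835]
t 7.13 xyz [0.5846 0.0685 0.0137] lane mm [-15.6  -3.8] x ang 52.4 tilt [-0.039 -0.997 -0.061] F [-0.2 -2.   8. ] j [ 0.12  0.69 -0.55  1.84  0.61  0.78  0.14]
tool shift [0.0066 0.001  0.0077]
lane-x dir in tool [ 0.836 -0.066  0.545] lane-y [-0.547 -0.03   0.836]
```

View pics/l_t.png

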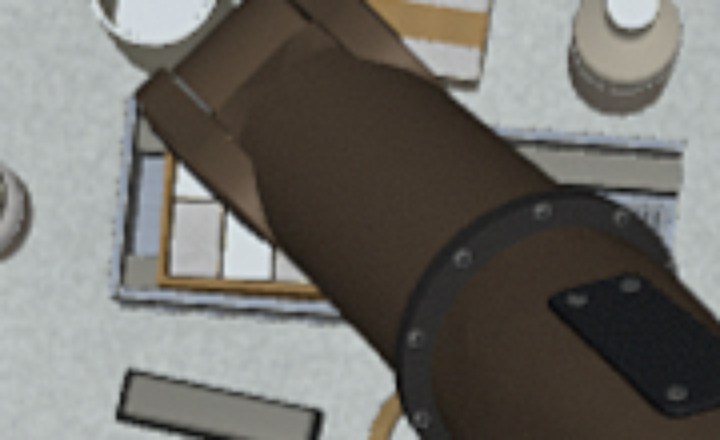

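```bash
python3 -m jog '[[[0.0080,-0.0003,0.0065,0,0],[0.002,0,0.0015,0,0]]]'
python3 - <<'E'
from h import *
import cv2
st()
cv2.imwrite("pics/m_t.png",cv2.resize(imaging.camera("top")[150:260,200:380,::-1],None,fx=4,fy=4))
cv2.imwrite("pics/m_s.png",cv2.resize(imaging.camera("scene")[180:330,230:450,::-1],None,fx=3.5,fy=3.5))
st([*place(LANE,[-.02,-.001,0])[0][:2],.013])
E
```

```text
t: 7.3
tool_pos: [0.5851, 0.0792, 0.0141]
tcp_rot: [-0.607, 0.661, 0.309, -0.315]
force: [-2.9, 2.3, 7.5]
grip_width: 0.0005
t 7.30 xyz [0.5851 0.0792 0.0141] lane mm [-4.9 -3.5] x ang 52.3 tilt [-0.042 -0.997 -0.065] F [-2.9  2.3  7.5] j [ 0.1   0.69 -0.55  1.84  0.61  0.78  0.12]
lane-x dir in tool [ 0.835 -0.071  0.546] lane-y [-0.549 -0.031  0.835]
t 7.40 xyz [0.585  0.0792 0.014 ] lane mm [-4.9 -3.4] x ang 52.3 tilt [-0.041 -0.997 -0.064] F [-2.2  1.1  7.9] j [ 0.1   0.69 -0.55  1.84  0.61  0.78  0.12]
tool shift [-0.0139  0.002  -0.0061]
lane-x dir in tool [ 0.835 -0.07   0.546] lane-y [-0.549 -0.031  0.836]
```

View pics/m_t.png

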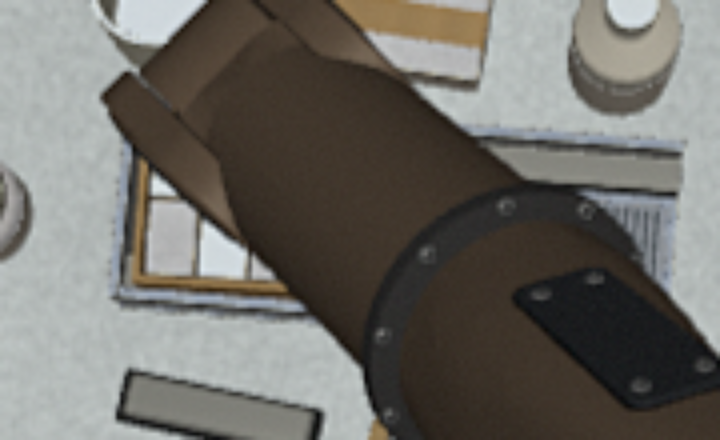

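View pics/m_s.png

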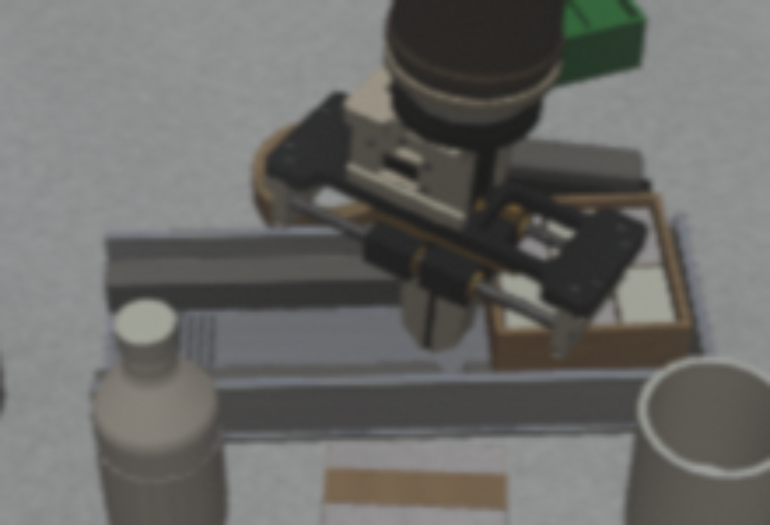

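Run:
```python
from h import *
print((tolane(ray("top",(134/4+199.6,281/4+149.6),.07))*1e3).round(1))
c=(lambda a:np.array(a)/3.5+[229.6,179.6])
for p in((692,322),(492,327)): print((tolane(ray("scene",c(p),.07))*1e3).round(1))
```

```text
[118.4  50.5]
[124.5 -47. ]
[ 22.  -46.9]
```

```bash
python3 -m jog '[[[-0.009,0.001,-0.006,0,0],[-0.005,0.0005,-0.003,0,0]]]'; python3 -m jog '[[[0,-0.004,0,0,0],[0,-0.006,0,0,0],[0,-0.008,0,0,0],[0,-0.012,0,0,0]]]'
python3 - <<'E'
from h import *
import cv2
st([*place(LANE,[-.03,-.001,0])[0][:2],.2])
cv2.imwrite("pics/n_s.png",cv2.resize(imaging.camera("scene")[180:330,230:450,::-1],None,fx=3.5,fy=3.5))
E
```

```text
t: 7.57
tool_pos: [0.5853, 0.0686, 0.0154]
tcp_rot: [-0.608, 0.659, 0.313, -0.314]
force: [-0.4, 5.7, 6.9]
grip_width: 0.0006
t: 7.9
tool_pos: [0.5838, 0.0699, 0.0458]
tcp_rot: [-0.608, 0.659, 0.312, -0.315]
force: [-0.4, -0.8, -0.4]
grip_width: 0.0004
t 7.90 xyz [0.5838 0.0699 0.0458] lane mm [-14.3  -2.9] x ang 52.6 tilt [-0.035 -0.997 -0.063] F [-0.4 -0.8 -0.4] j [ 0.14  0.65 -0.58  1.83  0.57  0.83  0.18]
tool shift [-0.0196 -0.1529 -0.0166]
lane-x dir in tool [ 0.838 -0.064  0.542] lane-y [-0.545 -0.034  0.838]
```

View pics/n_s.png

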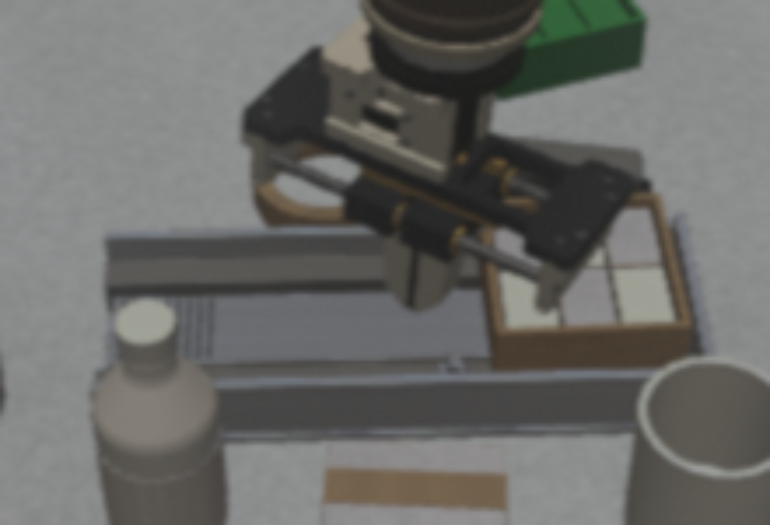

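Bar is back up with the tab visible behind the tray (455,365). Lift the hand clear and away.

```bash
python3 -m jog '[[[-0.003,-0.03,-0.002,0,0],[-0.003,-0.035,-0.002,0,0],[-0.003,-0.035,-0.002,0,0],[0,-0.035,0,0,0],[0,-0.035,0,0,0]]]'; python3 -c "
from h import *
s=arm.get_state();st([s['tool_pos'][0]-.13,s['tool_pos'][1]-.13,s['tool_pos'][2]+.02])"
```

```text
t: 8.37
tool_pos: [0.5742, 0.0706, 0.2204]
tcp_rot: [-0.609, 0.657, 0.31, -0.319]
force: [0.9, 0.3, -0.0]
grip_width: 0.0007
t 8.37 xyz [0.5742 0.0706 0.2204] lane mm [-14.3   6.7] x ang 52.8 tilt [-0.041 -0.998 -0.055] F [ 0.9  0.3 -0. ] j [ 0.23  0.45 -0.69  1.67  0.38  1.16  0.35]
tool shift [-0.1828 -0.0139  0.0242]
lane-x dir in tool [ 0.839 -0.064  0.54 ] lane-y [-0.542 -0.024  0.84 ]
```

```bash
for i in 1 2; do python3 -m jog '[[[-0.032,-0.003,0.0,0,0],[-0.032,-0.003,0.0,0,0],[-0.032,-0.003,0.0,0,0],[-0.032,-0.003,0.0,0,0],[-0.02,0,0,0,0]]]';done;  python3 -m jog '[[[0,0,0,0,0],[0,0,0,0,0]]]'
python3 - <<'E'
from h import *
import cv2
st()
cv2.imwrite("pics/o_t.png",imaging.camera("top")[:,:,::-1])
cv2.imwrite("pics/o_s.png",cv2.resize(imaging.camera("scene")[180:330,230:450,::-1],None,fx=3.5,fy=3.5))
E
```

```text
t: 8.78
tool_pos: [0.4872, -0.0403, 0.2491]
tcp_rot: [-0.607, 0.656, 0.321, -0.315]
force: [0.2, -1.0, 0.0]
grip_width: 0.0005
t: 9.2
tool_pos: [0.3934, -0.1614, 0.2672]
tcp_rot: [-0.605, 0.656, 0.322, -0.315]
force: [0.5, -0.6, -0.2]
grip_width: 0.0005
t: 9.37
tool_pos: [0.3901, -0.1651, 0.268]
tcp_rot: [-0.606, 0.658, 0.32, -0.314]
force: [0.3, 0.2, 0.1]
grip_width: 0.0003
t 9.37 xyz [ 0.3901 -0.1651  0.268 ] lane mm [-263.3  172.4] x ang 53.2 tilt [-0.026 -0.997 -0.07 ] F [0.3 0.2 0.1] j [ 0.85  0.08 -0.65  1.97  0.12  1.06  1.08]
lane-x dir in tool [ 0.844 -0.059  0.534] lane-y [-0.536 -0.045  0.843]
```

View pics/o_t.png

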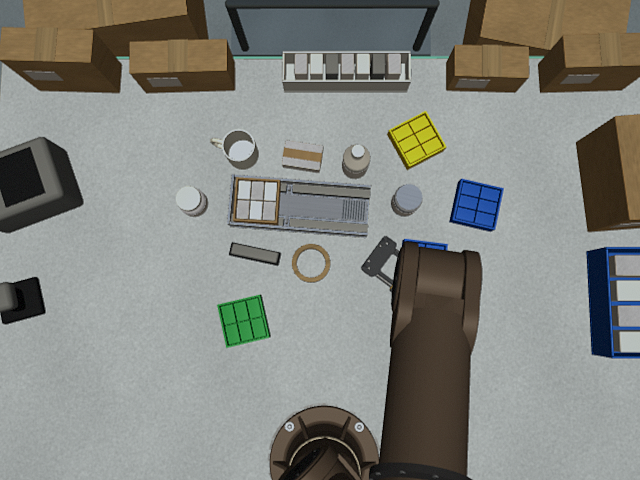

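View pics/o_s.png

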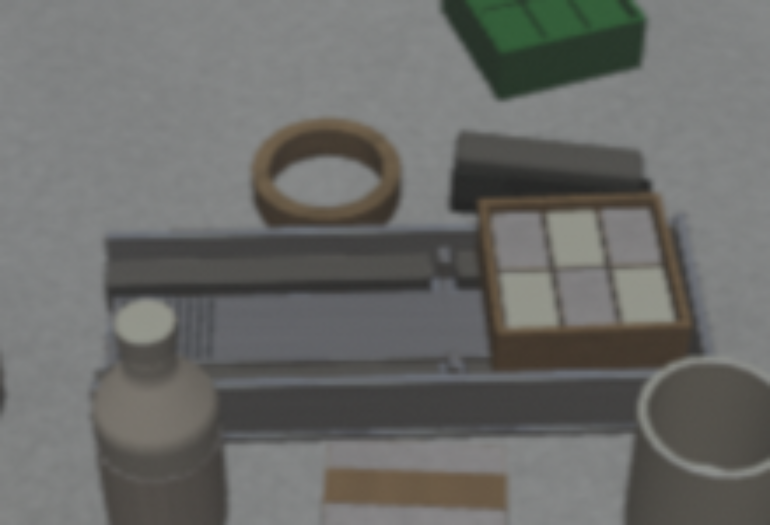

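The last pictures show the tray flat at the end of the lane and wholly past the stop. Both tabs are up, at (443,258) and (453,362) in the scene crop. The surrounding objects look unmoved and the hand is clear. Handing in.

```bash
python3 -c "
from cell import arm
print(arm.sign_off())"
```

```text
the job is handed in; nothing more can be done
None
```

The tray is wholly past the stop and the stop is back up behind it. I handed the job in at about 9.5 s of robot time. No verdict came back.

- **What I did:** With the fingers closed and the hand turned about 30° to clear the bottle and jar, I pressed the bar down behind the tray. I kept it down while pushing the tray along the lane, then backed the fingers off the tray and lifted away.
- **Bar depth:** The fingertip stayed between 12.0 and 14.1 mm above the bench during the push, so the tabs were sunk throughout. It was at 15.4 mm once I had backed off, with the tray already past.
- **Tray position:** The pictures put its middle about 68 to 73 mm beyond the tabs, where more than 53 mm was needed. The top and scene cameras disagree by about 5 mm. It lies flat and just short of the end wall.
- **End state:** Both tabs are visibly up. The bystanders and the look-alikes that could be seen are where they were; the blue one at the lower right is partly hidden by the arm in the last top picture. The force reading at the hand is about zero.
- **What went less well:**
  - The first small push rows stuck by friction on the bar, so I used longer steps.
  - The hand tilted by about 4° during the push.
  - I did not measure the clearance of the gripper body over the tray. The forces gave no sign of contact, and the highest reading I saw was about 24 N.

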